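# Show which cup goes in the waste bin

## Task

The blue cup is cracked; show your helper that it belongs in the waste. First point straight down at the blue cup with the fingertips a few centimetres above its rim and stay there two seconds without touching it; only then put the fingertips behind the grey bin's front lip and push it towards you until the bin is tilted fully out; finally point straight down at the middle of the bin's open mouth from a few centimetres above, touching nothing, and finish still pointing there after two seconds. Leave the blue cup and all the other things standing where they are.

Things in the scene. Friction and masses are not known exactly. Their poses are not given: they have to be found in the camera images.
- cup_blue: blue glazed cup, 76 mm across the rim, 65 mm high, standing loose on the ledge; origin at the centre of its underside, z up. To be pointed at, never touched
- cup_blue_rim (a point): centre of the blue cup's mouth, at rim height, 65 mm above the ledge
- bin_station: black tray fixed to the ledge, 200 x 250 mm, holding the grey tilt-out bin. Origin on the ledge under the hinge line, midway across; -x points out of the front, the way the bin tilts, y along the hinge, z up. Tray x = -40 to 160 mm, 10-18 mm high; side panels at y = +-92 mm, x = 45 to 145 mm, 180 mm high; short roof x = 69 to 147 mm, top at 186 mm
- bin (a joint): tilt of the grey bin in rad: 0 = shut (front wall upright), 0.7 = fully out at its stop; starts shut or slightly ajar. Hinge line: station's y axis, raised 14 mm. Friction 0.22 N m: 1 to 3 N at the lip moves it and it stays where left. Bin 160 wide, 110 deep, front wall 155 high and 5 thick, rear wall 105 mm high
- bin_lip (a point): top middle of the 10 mm round aluminium lip on the bin's front wall; turns with the bin, 160 mm from the hinge line: 174 mm above the ledge when shut; at 0.7 rad 103 mm out of the front and 136 mm above the ledge. When shut, 64 mm are free between lip and roof, so closed fingers fit in behind the lip from above
- bin_mouth (a point): middle of the bin's mouth; turns with the bin: in its own frame 50 mm behind the front wall and 130 mm above the hinge line; at 0.7 rad it is 45 mm in front of the hinge line and 146 mm above the ledge
- cup_white: white cup of the same size as the blue one, loose; leave alone
- kettle: aluminium kettle, 160 mm across, 196 mm high to the top of its black bow handle, spout along its +x; origin centre of underside; leave alone
- gaiwan: white porcelain lidded bowl on its saucer, 110 mm across, 75 mm high to the rim; origin centre of underside; leave alone
- gaiwan_lid: white lid of 98 mm lying loose on the gaiwan's rim, knob top 26 mm above its underside (101 mm above the ledge); origin centre of underside; leave alone
- boat: dark wooden boat-shaped incense holder, 208 mm long along its x, 40 mm wide, 40 mm high at the ends; origin centre of underside; leave alone
- canister: green tea jar with wooden cap, 68 mm across, 105 mm high; origin centre of underside; leave alone
- scoop: pale wooden tea spoon, 150 mm long along its x, lying flat; leave alone

How it is judged:
On the way, in this order (a step that is already met when the one before it is completed fails the run):
1. the tool points down at the blue cup from just above it and dwells (horizontal distance between the grasp point and cup_blue_rim below 0.025 m and height (world z) of the grasp point between 0.085 and 0.17 m and angle between the grasp point's own z axis and vertical above 2.4 rad), for 1.5 s.
2. the bin is tilted fully out (value of joint bin above 0.6 rad), for 0.1 s.
3. the tool points down at the mouth of the open bin from just above it, clear of the bin, and dwells (value of joint bin above 0.6 rad and horizontal distance between the grasp point and bin_mouth below 0.035 m and height (world z) of the grasp point between 0.168 and 0.26 m and angle between the grasp point's own z axis and vertical above 2.4 rad and contact force between each of the arm, the fingers and bin_station below 0.2 N), for 1.5 s.
At the end, for the whole second after the job is handed in: the bin is out beyond 0.6 rad; the TCP is within 35 mm horizontally of the middle of its mouth, 168 to 260 mm above the ledge, tool within 42 degrees of straight down, not touching the bin; the blue cup is within 10 mm and all other things within 15 mm of where they stood (all of step 3 and distance of cup_blue from where it was at the start of the episode below 0.01 m and distance of each of kettle, gaiwan, gaiwan_lid, cup_white, boat, canister, scoop from where it was at the start of the episode below 0.015 m).
It fails at once if the blue cup is touched (contact force between any of the fingers, the arm and cup_blue above 0.3 N).
It fails at once if the blue cup is moved or lifted (distance of cup_blue from where it was at the start of the episode above 0.01 m).
It fails at once if another thing is moved, lifted or knocked over (distance of any of kettle, gaiwan, gaiwan_lid, cup_white, boat, canister, scoop from where it was at the start of the episode above 0.015 m).
It also fails if it takes over 64 s, if anything falls off the work surface, if the arm or the gripper's body presses on something with over 40 N, if the wrist force passes 120 N, or if a joint passes its speed limit or range.

## Robot

A 6-joint arm with a two-finger parallel gripper is mounted at the origin on the work surface. World frame = base frame: x ahead of the robot, y to its left, z up, the work surface at z = 0. Lengths are in m, angles in rad, forces in N, time in s.
With the tool pointing down it reaches from about 0.375 to 0.975 m from the base axis. Payload 3.8 kg.
Tool frame: the origin (TCP) lies between the finger pads, 19 mm behind the fingertips; this is the grasp point; z points along the fingers, y is the line along which they close (so a half turn about z gives the same grasp; the last joint's range is limited). The gripper opens to 85 mm and grips with 20 to 120 N. Pads are 22 mm wide; open, the fingers measure 114 mm over their backs; the gripper's body (76 mm by 85 mm) begins 54 mm behind the grasp point. The pads swing forward as they close: fully open they stand 13 mm farther back than shut.
Start: joints at [-1.251, 0.264, 1.604, -0, 1.274, -0.037], TCP at [0.236, -0.632, 0.25] pointing down, gripper open.
Joint ranges: [-2.63, 2.63], [-0.94, 2.18], [0.31, 2.57], [-1.31, 4.45], [0, 2.66], [-2.55, 2.55]. Speed limits (rad/s): [2.57, 2.57, 3.14, 3.14, 3.14, 3.14].

## Interface

Orientations are given as a rotation vector (axis times angle).
In Python, from workcell import bot gives the robot as it stands.
- The arm moves only by the tool move_tool, called after "Call:" in YAML: its name, and indented under it one key for each argument. Schema: {"type":"object","properties":{"motion":{"type":"array","items":{"type":"number"},"minItems":4,"maxItems":20},"aperture":{"type":"number"},"grip_force":{"type":"number"},"only":{"type":"string"},"quiet":{"type":"boolean"},"lines":{"type":"string"}},"required":["motion"],"additionalProperties":false}. motion is one flat list of numbers that holds 1 to 5 rows one after another, with no inner brackets; each row has 4 numbers: dx, dy, dz in m, then a turn about the tool's z in rad; each row shifts and turns the commanded pose from where the row before left it, along the tool's axes as they then stand; what a row does not reach is not made up. A row lasts 1/8 s, in which the tool goes at most 0.0625 m and 0.188 rad, less where a joint would pass 70% of its speed; a pose out of reach is approached as far as the arm can. aperture is the opening from 0.0 (shut) to 1.0 (fully open), set as the call begins (left out keeps the last). The fingers move at their own pace and stop on an object; grip_force is the grip in N (left out, the last holds). Time passes only in rows, so rows that do not move let the fingers close. The tool returns the time, the measured TCP pose, the force, the opening and the grip force at its end. only (a regular expression) keeps the lines of the reply that match it, lines (a string "A,B") keeps lines A to B, and quiet returns only ok. Input that does not fit is refused with a message, and nothing moves.
- bot.read_state(): the state, without advancing time (a new reading comes with each control period).
- bot.read_camera(name): name is "scene" or "top" or "wrist"; returns the picture (420x560x3 uint8, red, green, blue); there is no depth.
- bot.camera_info(name): a dict with "intrinsics" (3x3 intrinsics, pixels), "extrinsics" (4x4, takes a point from camera to world coordinates). Camera axes: x right, y down, z forward; pixel columns grow to the right and rows downward; lengths in m; the calibration is good to about 2 mm. A picture is of the moment at which its call begins: read the wrist's pose just before it. camera_info takes no time and is no camera call; for the wrist camera it gives the pose at the moment of the call.
- bot.finish_job(): hands the job in; it is judged then, once.
The state is a dict: "time": time; "q": joint angles; "joint_vel": joint speeds; "joint_torque": joint torques, N m; "tool_pos": TCP position; "tcp_rot": TCP orientation; "wrist_force": force on the tool from outside, world axes, zero at the start; "torque": the same for the moment, N m; "width": opening from 0.0 (shut) to 1.0 (fully open); "grip_force": force on a finger pad.
Only numpy, scipy, OpenCV 4.12 (cv2) and the standard library are available. Lean on these libraries where they do the work, as an engineer would, in place of code of your own. Each camera call takes 0.05 s, during which the arm holds its last target. There are 200 camera calls.

## Working session

There is one attempt and no reset: what is moved stays moved. The work goes in short steps, Python scripts to look and compute and a tool call to move; the robot and the scene stay as the last step left them, time stands still between calls to the robot, and variables do not carry over. Pictures are saved under pics/ and viewed, at most 10 in all, crops included, and the job is handed in when it is done.

```bash
ls; mkdir -p pics; python3 - <<'E'
from workcell import bot
import cv2
for n in ["scene","top"]:
    im=bot.read_camera(n); cv2.imwrite(f"pics/{n}0.png",im[...,::-1]); i=bot.camera_info(n); print(n,i["intrinsics"],i["extrinsics"])
s=bot.read_state(); print(s)
E
```

```text
pics
workcell.py
scene [[420.68861834   0.         274.02604071]
 [  0.         420.68861834 209.78585356]
 [  0.           0.           1.        ]] [[ 0.69772247  0.60156072 -0.38898337  0.94786149]
 [ 0.71635403 -0.58930331  0.37357531 -0.40991644]
 [-0.00450096 -0.53930169 -0.8421006   1.05534294]
 [ 0.          0.          0.          1.        ]]
top [[513.34652595   0.         276.18962985]
 [  0.         513.34652595 210.97049914]
 [  0.           0.           1.        ]] [[ 0.00579271 -0.99065818  0.13624543  0.28121825]
 [-0.99975899 -0.00285221  0.02176767  0.00324406]
 [-0.02117572 -0.13633869 -0.99043594  1.65623085]
 [ 0.          0.          0.          1.        ]]
{'time': 0.1, 'q': array([-1.25091040e+00,  2.64719251e-01,  1.60525666e+00, -1.31827804e-05,
        1.27370197e+00, -3.69142407e-02]), 'joint_vel': array([-8.58886384e-04, -1.25604623e-03, -4.64508156e-03, -4.54035635e-04,
       -3.41478391e-05, -1.33984935e-03]), 'joint_torque': array([ 6.03991266e-04, -5.16707110e+01, -3.68589914e+01, -6.77760568e-05,
        6.30301874e-03,  1.64178380e-05]), 'tool_pos': array([ 0.2355491 , -0.63189353,  0.24874818]), 'tcp_rot': array([-3.08970103e+00, -5.57132149e-01,  4.81167273e-04]), 'wrist_force': array([-0.63463568, -0.21520546,  0.29948004]), 'torque': array([-0.0249655 ,  0.00349291, -0.01699902]), 'grip_force': 0.0, 'width': 0.9996284630076746}
```

View pics/scene0.png

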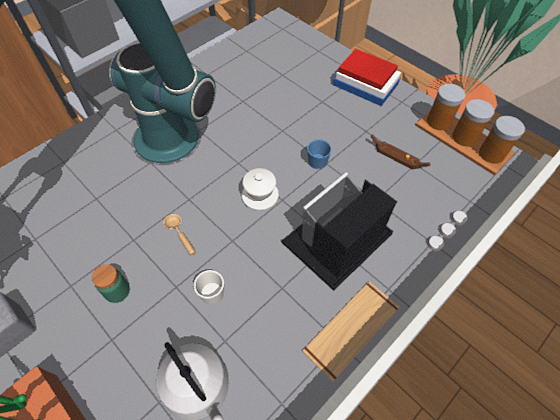

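View pics/top0.png

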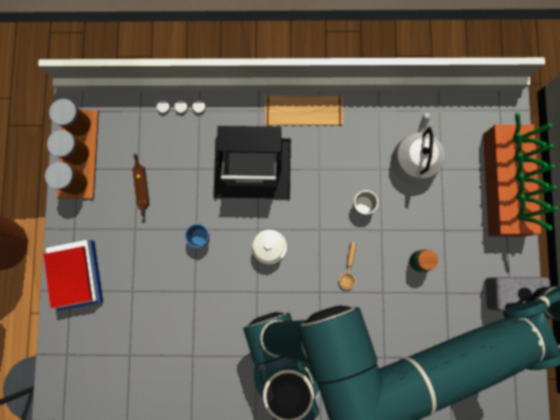

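The top view shows the blue cup at about (197,236), the bin lip at about (249,178) and the gaiwan at (269,246). In the scene view the cup rim is at about (319,147) and the lip runs from about (305,212) to (352,179). I'll enlarge both.

```bash
python3 - <<'E'
import cv2,numpy as np
a=cv2.imread("pics/top0.png")[120:260,175:300]; b=cv2.imread("pics/scene0.png")[130:290,275:400]
f=lambda im:cv2.resize(im,None,fx=3,fy=3,interpolation=cv2.INTER_CUBIC)
a=f(a);b=f(b)
c=np.zeros((480,760,3),np.uint8);c[:420,:375]=a;c[:480,385:760]=b
cv2.imwrite("pics/crop0.png",c)
E
```

```text
(no output)
```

View pics/crop0.png

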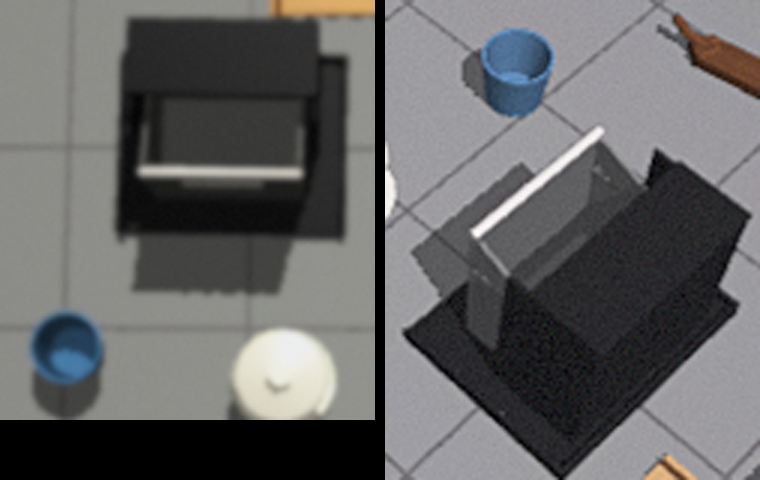

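```bash
cat > h.py <<'E'
import numpy as np
from workcell import bot
def ray(n,p,info=None):
    i=info or bot.camera_info(n); E=np.array(i["extrinsics"]); d=E[:3,:3]@np.linalg.solve(i["intrinsics"],[*p,1]); return E[:3,3],d/np.linalg.norm(d)
def tri(rays):
    A=sum(np.eye(3)-np.outer(d,d) for o,d in rays); b=sum((np.eye(3)-np.outer(d,d))@o for o,d in rays)
    x=np.linalg.solve(A,b); return x.round(4),[round(float(np.linalg.norm(np.cross(x-o,d))),4) for o,d in rays]
def onz(n,p,z):
    o,d=ray(n,p); return (o+d*(z-o[2])/d[2]).round(4)
E
python3 - <<'E'
from h import *
T=lambda x,y:(175+x/3-.33,120+y/3-.33); S=lambda x,y:(275+(x-385)/3-.33,130+y/3-.33)
for n,t,s in [("cup",T(67,346),S(517,57)),("lipL",T(138,171),S(602,131)),("lipR",T(302,173),S(473,234))]:
    print(n,tri([ray("top",t),ray("scene",s)]))
for n,p in [("frontL",T(117,238)),("frontR",T(345,240)),("backR",T(347,57))]: print(n,onz("top",p,.018))
print("roof back",onz("top",T(128,17),.186),onz("top",T(319,22),.186),"roof front",onz("top",T(125,92),.186),onz("top",T(319,97),.186))
from scipy.spatial.transform import Rotation as R
s=bot.read_state(); print(s["tool_pos"],R.from_rotvec(s["tcp_rot"]).as_matrix().round(3))
E
```

```text
cup (array([0.4243, 0.2859, 0.0613]), [0.0004, 0.0004])
lipL (array([0.5894, 0.2023, 0.1656]), [0.0013, 0.0013])
lipR (array([0.5865, 0.0399, 0.1702]), [0.0011, 0.0011])
frontL [0.5451 0.2421 0.018 ]
frontR [ 0.5435 -0.0041  0.018 ]
backR [ 0.7464 -0.0058  0.018 ]
roof back [0.7394 0.2117 0.186 ] [0.7342 0.0228 0.186 ] roof front [0.6633 0.213  0.186 ] [0.6584 0.0224 0.186 ]
[ 0.2355491  -0.63189353  0.24874818] [[ 0.937  0.349 -0.001]
 [ 0.349 -0.937  0.002]
 [ 0.    -0.002 -1.   ]]
```
Lip width 162 ✓. Heights ~.168-.174. Station origin: front edge x=0.544 + 0.040 = 0.584 , y=0.120. Yaw: ~0.5-1.0deg... station x roughly world x (slightly rotated: lip vector L-R = (0.003,0.162); -> yaw ≈ -1deg; front: (0.0016,0.246)). Fine. Lip at x≈0.588; lip gap: lip to roof 0.593..0.661 roof front at +0.069 → 0.653? measured 0.66 (-> origin 0.59). Origin ~0.587. Lip at 0.588: shut or slightly ajar. At 0.7: lip x = 0.587-0.103=0.484, mouth x=0.542, y=0.120.

The cup rim comes out at (0.424, 0.286, 0.061) against a nominal 0.065. The lip measures 162 mm wide, at x≈0.588, y≈0.121, z≈0.168, so those agree too. The station axes match the world axes within about 1°, with the hinge at x≈0.587 and y≈0.12. I'll close the fingers, square the tool yaw (+0.357 rad) and travel.

Call:
move_tool:
  motion: [0, 0, 0, 0.178, 0, 0, 0, 0.178, 0.03, -0.05, 0, 0, 0.03, -0.05, 0, 0, 0.03, -0.05, 0, 0]
  aperture: 0.0

```text
time: 0.72
tool_pos: [0.326, -0.4807, 0.2492]
tcp_rot: [-3.141, 0.0, 0.0]
wrist_force: [0.5, 0.1, 0.0]
width: -0.001
grip_force: 0.0
```

Call:
move_tool:
  motion: [0.03, -0.05, 0, 0, 0.03, -0.05, 0, 0, 0.03, -0.05, 0, 0, 0.03, -0.05, 0, 0, 0.02, -0.05, 0, 0]

```text
time: 1.35
tool_pos: [0.4661, -0.2304, 0.2497]
tcp_rot: [-3.141, -0.002, 0.0]
wrist_force: [0.4, 0.8, -0.1]
width: -0.001
grip_force: 0.0
```

Call:
move_tool:
  motion: [-0.004, -0.052, 0, 0, -0.004, -0.052, 0, 0, -0.004, -0.052, 0, 0, -0.004, -0.052, 0, 0, -0.004, -0.052, 0, 0]

```text
time: 1.98
tool_pos: [0.4446, 0.0293, 0.2497]
tcp_rot: [-3.142, -0.001, 0.0]
wrist_force: [0.9, -0.6, 0.1]
width: -0.001
grip_force: 0.0
```

Call:
move_tool:
  motion: [-0.004, -0.052, 0, 0, -0.004, -0.052, 0, 0, -0.004, -0.052, 0, 0, -0.004, -0.052, 0, 0, -0.004, -0.046, 0, 0]

```text
time: 2.6
tool_pos: [0.4243, 0.2834, 0.2496]
tcp_rot: [3.141, 0.002, -0.0]
wrist_force: [0.4, 0.3, 0.5]
width: -0.002
grip_force: 0.0
```

Call:
move_tool:
  motion: [0, 0, 0.03, 0, 0, 0, 0.03, 0, 0, 0, 0, 0]

```text
time: 2.98
tool_pos: [0.4226, 0.2805, 0.1868]
tcp_rot: [3.138, 0.002, -0.009]
wrist_force: [0.3, -0.4, -1.4]
width: 0.001
grip_force: 0.0
```

```bash
python3 - <<'E'
from h import *; import cv2
print(bot.camera_info("wrist")["extrinsics"])
cv2.imwrite("pics/w1.png",bot.read_camera("wrist")[...,::-1])
E
```

```text
[[ 1.21104094e-03 -9.50565510e-01 -3.10521731e-01  5.01540266e-01]
 [-9.99990636e-01  1.38964375e-04 -4.32537954e-03  2.80260778e-01]
 [ 4.15470806e-03  3.10524061e-01 -9.50556440e-01  3.10905628e-01]
 [ 0.00000000e+00  0.00000000e+00  0.00000000e+00  1.00000000e+00]]
```

View pics/w1.png

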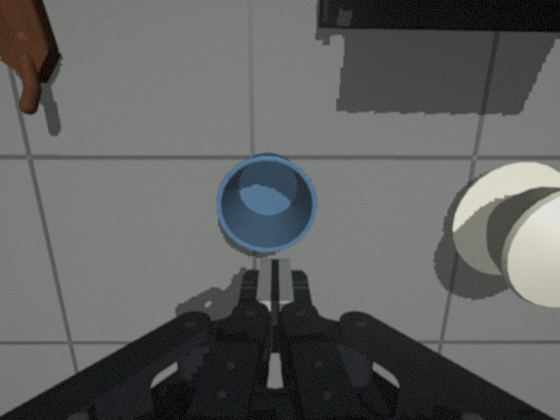

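The wrist view shows the cup rim centred at (267,203), about 100 px across, with the fingertips at about (275,270). The gripper clears everything here.

```bash
python3 - <<'E'
from h import *
print(onz("wrist",(267,203),.065)); o,d=ray("wrist",(217,203));a=onz("wrist",(217,203),.065);b=onz("wrist",(317,203),.065);print(a,b,np.linalg.norm(a-b))
print(bot.read_state()["tool_pos"])
E
```

```text
[0.4276 0.2857 0.065 ]
[0.4276 0.3231 0.065 ] [0.4276 0.2482 0.065 ] 0.0749
[0.42395366 0.28111886 0.18879136]
```

The cup's position is confirmed to within 3 mm, and the rim reads 75 mm across. Next I descend to z≈0.127 and dwell for 2.25 s.

Call:
move_tool:
  motion: [0.002, -0.004, 0.02, 0, 0, 0, 0.02, 0, 0, 0, 0.02, 0, 0, 0, 0, 0, 0, 0, 0, 0]

```text
time: 3.65
tool_pos: [0.4281, 0.2861, 0.1317]
tcp_rot: [-3.14, -0.001, -0.003]
wrist_force: [0.2, -0.3, 0.5]
width: -0.001
grip_force: 0.0
```

Call:
move_tool:
  motion: [0, 0, 0, 0, 0, 0, 0, 0, 0, 0, 0, 0, 0, 0, 0, 0, 0, 0, 0, 0]

```text
time: 4.28
tool_pos: [0.427, 0.2857, 0.1299]
tcp_rot: [3.142, 0.001, -0.0]
wrist_force: [0.7, 0.5, 0.3]
width: 0.001
grip_force: 0.0
```

Call:
move_tool:
  motion: [0, 0, 0, 0, 0, 0, 0, 0, 0, 0, 0, 0, 0, 0, 0, 0, 0, 0, 0, 0]

```text
time: 4.9
tool_pos: [0.427, 0.2857, 0.13]
tcp_rot: [-3.142, -0.001, 0.0]
wrist_force: [-0.8, -0.2, 0.6]
width: 0.004
grip_force: 0.0
```

Call:
move_tool:
  motion: [0, 0, 0, 0, 0, 0, 0, 0, 0, 0, 0, 0, 0, 0, 0, 0, 0, 0, 0, 0]

```text
time: 5.52
tool_pos: [0.427, 0.2857, 0.13]
tcp_rot: [-3.142, -0.001, -0.0]
wrist_force: [-0.4, 0.2, -0.4]
width: -0.001
grip_force: 0.0
```

Call:
move_tool:
  motion: [0, 0, 0, 0, 0, 0, 0, 0, 0, 0, 0, 0, 0, 0, 0, 0, 0, 0, 0, 0]

```text
time: 6.15
tool_pos: [0.427, 0.2856, 0.13]
tcp_rot: [-3.142, -0.001, 0.0]
wrist_force: [-0.5, -0.3, -0.5]
width: -0.001
grip_force: 0.0
```

Call:
move_tool:
  motion: [0, 0, -0.045, 0, 0, 0, -0.045, 0, 0, 0, -0.045, 0]

```text
time: 6.52
tool_pos: [0.4269, 0.2856, 0.2663]
tcp_rot: [3.142, 0.001, -0.0]
wrist_force: [0.4, 0.3, 0.4]
width: -0.002
grip_force: 0.0
```

Call:
move_tool:
  motion: [0.028, 0.0415, 0, 0, 0.028, 0.0415, 0, 0, 0.028, 0.0415, 0, 0, 0.028, 0.0415, 0, 0, 0, 0, 0, 0]

```text
time: 7.15
tool_pos: [0.5406, 0.1171, 0.2649]
tcp_rot: [3.141, -0.006, 0.0]
wrist_force: [-0.2, 1.1, 0.9]
width: 0.004
grip_force: 0.0
```

```bash
python3 - <<'E'
from h import *; import cv2
print(repr(bot.camera_info("wrist")["extrinsics"]))
cv2.imwrite("pics/w2.png",bot.read_camera("wrist")[...,::-1])
E
```

```text
array([[-3.65286645e-03, -9.52512825e-01, -3.04476559e-01,
         6.18750428e-01],
       [-9.99992491e-01,  3.87351233e-03, -1.20637034e-04,
         1.16091235e-01],
       [ 1.29430203e-03,  3.04473832e-01, -9.52519821e-01,
         3.89456867e-01],
       [ 0.00000000e+00,  0.00000000e+00,  0.00000000e+00,
         1.00000000e+00]])
```

View pics/w2.png

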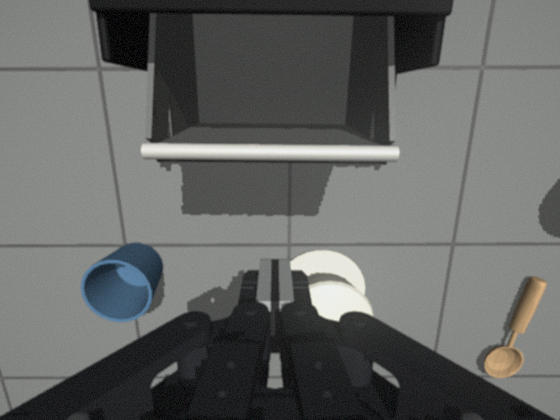

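The lip runs from (142,150) to (399,153), and the roof's front edge is at row 12. The gap between them is free.

```bash
python3 - <<'E'
from h import *
for p,z in [((142,150),.169),((399,153),.169),((92,12),.186),((452,12),.186)]: print(onz("wrist",p,z))
print(bot.read_state()["tool_pos"])
E
```

```text
[0.5872 0.2016 0.169 ]
[0.5849 0.0385 0.169 ]
[0.6613 0.2127 0.186 ]
[0.6608 0.0248 0.186 ]
[0.5396204  0.11854512 0.26475686]
```

Call:
move_tool:
  motion: [0.042, -0.001, 0, 0, 0.042, 0, 0, 0, 0, 0, 0, 0]

```text
time: 7.58
tool_pos: [0.6244, 0.1222, 0.2642]
tcp_rot: [-3.141, -0.003, 0.001]
wrist_force: [-0.2, 1.1, 0.3]
width: 0.001
grip_force: 0.0
```

Call:
move_tool:
  motion: [0, 0, 0.04, 0, 0, 0, 0.04, 0, 0, 0, 0.027, 0, 0, 0, 0, 0]

```text
time: 8.07
tool_pos: [0.6195, 0.1216, 0.155]
tcp_rot: [3.141, 0.003, -0.011]
wrist_force: [-0.5, 0.4, -0.3]
width: 0.0
grip_force: 0.0
```

Call:
move_tool:
  motion: [-0.01, 0, 0.001, 0, -0.01, 0, 0.001, 0, -0.01, 0, 0.002, 0, -0.01, 0, 0.002, 0]

```text
time: 8.57
tool_pos: [0.5838, 0.121, 0.1536]
tcp_rot: [-3.141, -0.001, -0.006]
wrist_force: [2.0, 0.8, 2.2]
width: 0.0
grip_force: 1.3
```

Call:
move_tool:
  motion: [-0.01, 0, 0.002, 0, -0.01, 0, 0.002, 0, -0.01, 0, 0.002, 0, -0.01, 0, 0.002, 0]

```text
time: 9.07
tool_pos: [0.5421, 0.1205, 0.1433]
tcp_rot: [3.141, 0.001, -0.001]
wrist_force: [1.9, 0.1, 0.6]
width: 0.006
grip_force: 1.0
```

Contact at about 2 N and the bin is moving. I'll keep going in small steps until the stop.

Call:
move_tool:
  motion: [-0.008, 0, 0.001, 0, -0.008, 0, 0.001, 0, 0, 0, 0, 0]

```text
time: 9.45
tool_pos: [0.5258, 0.1207, 0.1416]
tcp_rot: [3.141, 0.001, -0.003]
wrist_force: [-0.1, 0.5, 0.0]
width: 0.002
grip_force: 0.0
```

Call:
move_tool:
  motion: [-0.005, 0, 0, 0, 0, 0, 0, 0]

```text
time: 9.7
tool_pos: [0.5218, 0.1208, 0.142]
tcp_rot: [3.142, 0.001, -0.001]
wrist_force: [0.5, 0.8, 0.8]
width: -0.0
grip_force: 0.2
```

Call:
move_tool:
  motion: [-0.004, 0, 0, 0, 0, 0, 0, 0]

```text
time: 9.95
tool_pos: [0.518, 0.1208, 0.142]
tcp_rot: [-3.142, -0.001, 0.0]
wrist_force: [0.3, -0.0, -0.0]
width: 0.001
grip_force: 0.5
```

Call:
move_tool:
  motion: [-0.004, 0, 0, 0, 0, 0, 0, 0]

```text
time: 10.2
tool_pos: [0.5137, 0.1207, 0.1419]
tcp_rot: [-3.142, -0.001, 0.001]
wrist_force: [0.5, -0.2, 1.2]
width: 0.003
grip_force: 0.5
```

Call:
move_tool:
  motion: [-0.004, 0, 0, 0, 0, 0, 0, 0]

```text
time: 10.45
tool_pos: [0.5115, 0.1208, 0.1428]
tcp_rot: [-3.141, -0.001, -0.006]
wrist_force: [4.7, -0.2, 0.7]
width: 0.001
grip_force: 2.0
```

```bash
python3 - <<'E'
from h import *; import cv2
im=bot.read_camera("scene")[110:300,240:420,::-1]
cv2.imwrite("pics/s3.png",cv2.resize(im,None,fx=3,fy=3,interpolation=cv2.INTER_CUBIC))
E
```

```text
(no output)
```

View pics/s3.png

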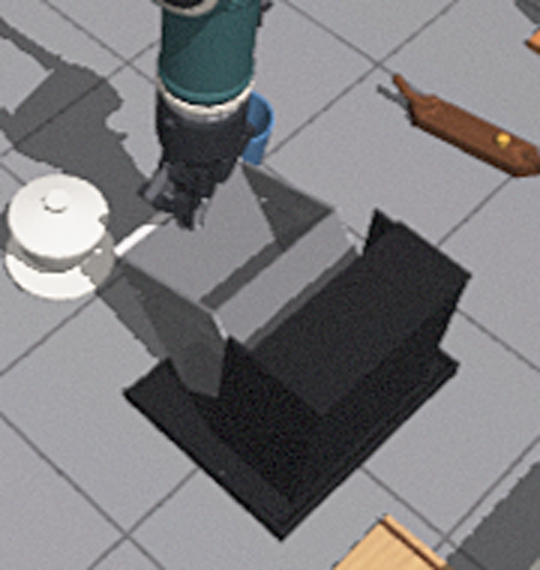

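The bin is tilted fully out, and the force jumped to 4.7 N at its stop. The cup and gaiwan are undisturbed. I'll back off the wall, rise and check.

Call:
move_tool:
  motion: [0.012, 0, 0, 0, 0, 0, -0.025, 0, 0, 0, -0.025, 0, 0, 0, -0.03, 0, 0.018, 0, 0, 0]

```text
time: 11.12
tool_pos: [0.5412, 0.1211, 0.2243]
tcp_rot: [-3.141, -0.002, -0.004]
wrist_force: [-0.4, 1.0, 0.1]
width: -0.001
grip_force: 0.0
```

Call:
move_tool:
  motion: [0, 0, 0, 0, 0, 0, 0, 0]

```text
time: 11.38
tool_pos: [0.539, 0.1205, 0.2199]
tcp_rot: [3.141, 0.001, -0.007]
wrist_force: [0.1, -0.3, -0.6]
width: 0.002
grip_force: 0.0
```

```bash
python3 - <<'E'
from h import *; import cv2
print(bot.camera_info("wrist")["extrinsics"].round(4).tolist())
cv2.imwrite("pics/w4.png",bot.read_camera("wrist")[...,::-1])
E
```

```text
[[0.0005, -0.9511, -0.3088, 0.6177], [-1.0, -0.0001, -0.0013, 0.1199], [0.0012, 0.3088, -0.9511, 0.3441], [0.0, 0.0, 0.0, 1.0]]
```

View pics/w4.png

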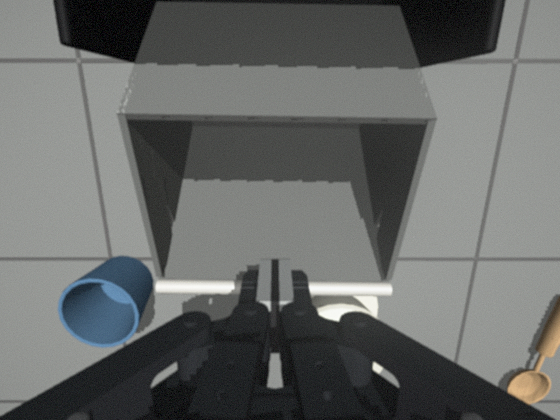

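The opened bin shows its lip at row 287 (columns 156–391) and its rear rim at row 118. I'll check the angle and the mouth centre.

```bash
python3 - <<'E'
from h import *
a=onz("wrist",(156,287),.132);b=onz("wrist",(391,288),.132);print(a,b,(a+b)/2)
print(onz("wrist",(121,116),.154+.0),onz("wrist",(435,119),.154))
print(bot.read_state()["tool_pos"])
E
```

```text
[0.4922 0.2021 0.132 ] [0.4914 0.0384 0.132 ] [0.4918  0.12025 0.132  ]
[0.6083 0.2013 0.154 ] [0.6068 0.0341 0.154 ]
[0.53898936 0.12053779 0.22005475]
```

Call:
move_tool:
  motion: [0.007, 0, 0.01, 0, 0, 0, 0, 0, 0, 0, 0, 0, 0, 0, 0, 0, 0, 0, 0, 0]

```text
time: 12.05
tool_pos: [0.5472, 0.1208, 0.2123]
tcp_rot: [-3.142, -0.001, -0.001]
wrist_force: [-0.5, -0.2, 0.6]
width: 0.001
grip_force: 0.0
```

Call:
move_tool:
  motion: [0, 0, 0, 0, 0, 0, 0, 0, 0, 0, 0, 0, 0, 0, 0, 0, 0, 0, 0, 0]

```text
time: 12.68
tool_pos: [0.5471, 0.1208, 0.212]
tcp_rot: [-3.142, -0.001, 0.0]
wrist_force: [-0.9, 0.1, 0.5]
width: -0.002
grip_force: 0.0
```

Call:
move_tool:
  motion: [0, 0, 0, 0, 0, 0, 0, 0, 0, 0, 0, 0, 0, 0, 0, 0, 0, 0, 0, 0]

```text
time: 13.3
tool_pos: [0.5472, 0.1208, 0.212]
tcp_rot: [-3.142, -0.001, -0.0]
wrist_force: [-0.0, -0.5, 0.3]
width: 0.002
grip_force: 0.0
```

Call:
move_tool:
  motion: [0, 0, 0, 0, 0, 0, 0, 0, 0, 0, 0, 0, 0, 0, 0, 0, 0, 0, 0, 0]

```text
time: 13.92
tool_pos: [0.5471, 0.1208, 0.212]
tcp_rot: [-3.142, -0.001, 0.0]
wrist_force: [0.2, -1.1, 1.0]
width: -0.003
grip_force: 0.0
```

```bash
python3 -c "
from workcell import bot
print(bot.finish_job())"
```

```text
the job is handed in; nothing more can be done
None
```

I pointed at the blue cup for over two seconds, pushed the bin out to its stop, and handed the job in still pointing at the bin's mouth after a dwell of over two seconds, at about 14 s of the 64 s; I touched nothing but the bin, but the hand-in returned no verdict.

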